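# Angle an aluminium length past the stop post into the stock bay

### The arm

A 6-joint arm with a two-finger parallel gripper is mounted at the origin on the work surface. World frame = base frame: x ahead of the robot, y to its left, z up, the work surface at z = 0. Lengths are in m, angles in rad, forces in N, time in s.
With the tool pointing down it reaches from about 0.225 to 0.875 m from the base axis. Payload 3.4 kg.
Tool frame: the origin (TCP) lies between the finger pads; the fingertips stand 19 mm ahead of it and the grasp point (between the pads) is the TCP; z points along the fingers, y is the line along which they close (so a half turn about z gives the same grasp; the last joint's range is limited). The gripper opens to 85 mm and grips with 20 to 120 N. Pads are 22 mm wide; open, the fingers measure 114 mm over their backs; the gripper's body (76 mm by 85 mm) begins 54 mm behind the grasp point. The pads swing forward as they close: fully open they stand 13 mm farther back than shut.
Start: joints at [-0.121, 0.276, 1.505, -0, 1.361, -0.121], TCP at [0.575, -0, 0.25] pointing down, gripper open.
Joint ranges: [-2.89, 2.89], [-0.75, 2.08], [0.22, 2.7], [-1.18, 4.32], [0.11, 2.71], [-2.7, 2.7]. Speed limits (rad/s): [2.57, 2.57, 3.14, 3.14, 3.14, 3.14].

### API

Orientations are given as a unit quaternion [w, x, y, z].
In Python, from rig import get_state, imaging, ticket gives the robot as it stands. The module is installed in compiled form; this text tells all that it offers.
- The arm moves only by the shell command python3 -m inch 'ROWS' [FORCE]. ROWS is JSON, a list of rows, each an object with "claw": the opening, from -1 (shut) to 1 (fully open); "travel": the shift along the world's x, y, z in units of 200 mm (1.0 is 200 mm), a list of three; "turn": the turn about the world's z in units of 180 degrees (1.0 is 180 degrees). A call has 1 to 5 rows; each row is the pose to reach, as a shift and turn from the pose commanded when the call began, turning the shorter way round; what a row does not reach only later rows make up. A row lasts 1/10 s, in which the tool goes at most 50 mm and 8.59 degrees, less where a joint would pass 70% of its speed; a pose out of reach is approached as far as the arm can. A call with a number of a shift or a turn outside -1 to 1 is refused whole. A call with a gripper value outside its range is refused whole. The fingers move at their own pace and stop on an object; FORCE is the grip in N (left out, the last holds). Time passes only in rows, so rows that repeat a pose let the fingers close. It gives the time, the measured TCP pose, the force, the opening and the grip force at its end, in the units of the state.
- get_state(): the state, without advancing time (a new reading comes with each control period).
- imaging.get_image(name): name is "scene" or "side" or "wrist"; returns the picture (400x640x3 uint8, red, green, blue); there is no depth.
- imaging.camera_params(name): a dict with "camera_matrix" (3x3 intrinsics, pixels), "k1" (the pictures are not rectified: a ray, as slopes to the right and down, at radius r is drawn at 1 + k1 r^2 times it, then the intrinsics apply), "cam_to_world" (4x4, takes a point from camera to world coordinates); the wrist camera has in their place "T_tool_cam" (4x4, takes a point from camera to tool coordinates, whose origin is the TCP and whose axes are the flange's). Camera axes: x right, y down, z forward; pixel columns grow to the right and rows downward; lengths in m; the calibration is good to about 2 mm. A picture is of the moment at which its call begins: read the wrist's pose just before it. camera_params takes no time and is no camera call.
- ticket.sign_off(): hands the job in; it is judged then, once.
The state is a dict: "clock": time; "qpos": joint angles; "qd": joint speeds; "effort": joint torques, N m; "position": TCP position; "ee_rot": TCP orientation; "contact_force": force on the tool from outside, world axes, zero at the start; "moment": the same for the moment, N m; "width": finger opening in m; "gripper_force": force on a finger pad.
Only numpy, scipy, OpenCV 4.12 (cv2) and the standard library are available. Lean on these libraries where they do the work, as an engineer would, in place of code of your own. Each camera call takes 0.05 s, during which the arm holds its last target. There are 200 camera calls.

### The job

Park the loose aluminium length in the blue stock bay by pushing it with the fingertips: push its orange-capped end first so that the piece is angled past the yellow-banded steel post and that end goes in behind the post, then push whichever end needs it until the whole piece lies inside the bay, snug along the back fence. Only push it: keep it flat on the table, never lift or tip it, leave the tape roll, jar and calculator where they are, and finish clear of everything.

Things in the scene. Friction and masses are not known exactly. Their poses are not given: they have to be found in the camera images.
- bay: fixed blue bay, open to the robot. Origin on the table at the middle of the mouth; x points into the bay (away from the robot), y along the fence (robot's left), z up. Inside: 330 mm long (y -165 to +165), 75 mm deep (x 0 at the mouth, 75 mm at the back fence). Fence and two end walls (mouth to fence): 12 mm thick, 40 mm high. Its floor is the bare table, no step.
- post: fixed upright steel post with a yellow band, 20 mm diameter, 70 mm high, standing on the bay's mouth line, 55 to 75 mm right (-y) of the mouth's middle. Origin at the centre of its foot. The free mouth between post and left wall is 210 to 230 mm, shorter than the loose length.
- bar: loose aluminium length, 240 mm long (its y axis), 30 mm wide (x), 30 mm high (z), about 0.25 kg, lying flat in front of the bay. Origin at the centre of its underside. Orange cap on its -y end, black cap on its +y end. It slides on the table with dry friction and stops when no longer pushed.
- bar_orange (a point): centre of the orange-capped end face of the loose length, 15 mm above its underside
- bar_black (a point): centre of the black-capped end face of the loose length, 15 mm above its underside
- tape: bystander: roll of green tape lying flat, 96 mm diameter, 48 mm high, loose. Origin at the centre of its underside.
- jar: bystander: white jar with blue cap, 56 mm diameter, 70 mm high, loose. Origin at the centre of its underside.
- calculator: bystander: black desk calculator, 150 x 90 x 20 mm, loose. Origin at the centre of its underside.
Things that resemble listed ones, but are neither listed nor needed, are in the scene too. Several things look just like the bar: the one meant starts farthest to the robot's right. Of the things that look like the post, take the one that is farthest from the robot's base at the start.

How it is judged:
On the way:
1. the orange-capped end is in behind the post while the black-capped end is still outside the mouth (x of bar_orange in the frame of bay above 0.01 m and y of bar_orange in the frame of post below 0 m and x of bar_black in the frame of bay below 0 m), for 0.1 s.
At the end, for the whole second after the job is handed in: the length lies flat and at rest wholly inside the bay, its orange-capped end behind the post, and both ends within 12 mm of touching the back fence (x of bar_orange in the frame of bay between 0.048 and 0.07 m and x of bar_black in the frame of bay between 0.048 and 0.07 m and y of bar_orange in the frame of bay above -0.17 m and y of bar_orange in the frame of post below -0.004 m and y of bar_black in the frame of bay below 0.17 m and height (world z) of bar below 0.004 m and angle between bar's own z axis and vertical below 0.05 rad and linear speed of bar below 0.01 m/s and angular speed of bar below 0.05 rad/s).
It fails at once if the length is lifted more than 10 mm or tipped by more than 14 degrees (height (world z) of bar above 0.01 m or angle between bar's own z axis and vertical above 0.25 rad).
It fails at once if a bystander (tape, jar, calculator) is moved more than 20 mm (distance of any of tape, jar, calculator from where it was at the start of the episode above 0.02 m).
It also fails if it takes over 69 s, if anything falls off the work surface, if the arm or the gripper's body presses on something with over 40 N, if the wrist force passes 120 N, or if a joint passes its speed limit or range.

## Working session

There is one attempt and no reset: what is moved stays moved. The work goes in short steps, Python scripts to look and compute and a shell command to move; the robot and the scene stay as the last step left them, time stands still between calls to the robot, and variables do not carry over. Pictures are saved under pics/ and viewed, at most 10 in all, crops included, and the job is handed in when it is done.

```bash
mkdir -p pics
cat > h.py <<'E'
import numpy as np, cv2
from rig import get_state, imaging
def ray(name,uv):
    p=imaging.camera_params(name);K=np.array(p["camera_matrix"]);k=p["k1"]
    d=(np.array(uv,float)-K[:2,2])/[K[0,0],K[1,1]]
    s=d.copy()
    for _ in range(30): s=d/(1+k*(s@s))
    T=np.array(p["cam_to_world"])
    return T[:3,3],T[:3,:3]@np.array([s[0],s[1],1])
def at(name,uv,z):
    o,d=ray(name,uv);return (o+d*(z-o[2])/d[2]).round(4)
def pix(name,P):
    p=imaging.camera_params(name);K=np.array(p["camera_matrix"]);T=np.array(p["cam_to_world"])
    c=T[:3,:3].T@(np.array(P)-T[:3,3]);s=c[:2]/c[2];s=s*(1+p["k1"]*(s@s))
    return (K[:2,:2]@s+K[:2,2]).round(1)
def snap(name,f,crop=None,sc=1):
    im=imaging.get_image(name)[:,:,::-1]
    if crop: a,b,c,d=crop;im=im[b:d,a:c]
    cv2.imwrite("pics/"+f,cv2.resize(im,None,fx=sc,fy=sc,interpolation=cv2.INTER_CUBIC))
E
python3 - <<'E'
from h import *
for n in("scene","side"):
    snap(n,n+"0.png",None,1.25);p=imaging.camera_params(n);print(p)
print(get_state())
E
```

```text
{'camera_matrix': array([[454.87392434,   0.        , 321.72562302],
       [  0.        , 454.87392434, 199.37779749],
       [  0.        ,   0.        ,   1.        ]]), 'k1': -0.12355924844494776, 'cam_to_world': array([[-0.47514784,  0.71396446, -0.51428521,  1.02308351],
       [ 0.87976102,  0.37486738, -0.29239527,  0.3363481 ],
       [-0.01597108, -0.59137907, -0.80623553,  0.9118842 ],
       [ 0.        ,  0.        ,  0.        ,  1.        ]])}
{'camera_matrix': array([[379.39900836,   0.        , 320.59288702],
       [  0.        , 379.39900836, 203.25647489],
       [  0.        ,   0.        ,   1.        ]]), 'k1': -0.08947957598523475, 'cam_to_world': array([[ 0.75241184, -0.49456587,  0.43506439,  0.14390306],
       [-0.6586843 , -0.56831272,  0.49310814, -0.38503733],
       [ 0.00337817, -0.65759049, -0.75336799,  0.67053175],
       [ 0.        ,  0.        ,  0.        ,  1.        ]])}
{'clock': 0.1, 'qpos': array([-1.21026308e-01,  2.76508272e-01,  1.50600123e+00,  3.68098677e-06,
        1.36067520e+00, -1.20991586e-01]), 'qd': array([-0.00187253, -0.00259713, -0.00337097, -0.00067653,  0.00112693,
        0.0040391 ]), 'effort': array([ 1.55745878e-03, -4.17697620e+01, -2.46405226e+01, -1.74112388e-04,
        5.80947395e-03,  2.85749664e-07]), 'position': array([5.74569424e-01, 3.31037520e-05, 2.49541678e-01]), 'ee_rot': array([-6.27814202e-04,  7.07119105e-01,  7.07094009e-01, -4.89394291e-04]), 'contact_force': array([ 0.12833326, -0.31489948,  0.51438137]), 'moment': array([-0.00221706,  0.01396278,  0.00817321]), 'gripper_force': 0.0, 'width': 0.08543346516620004}
```

View pics/scene0.png

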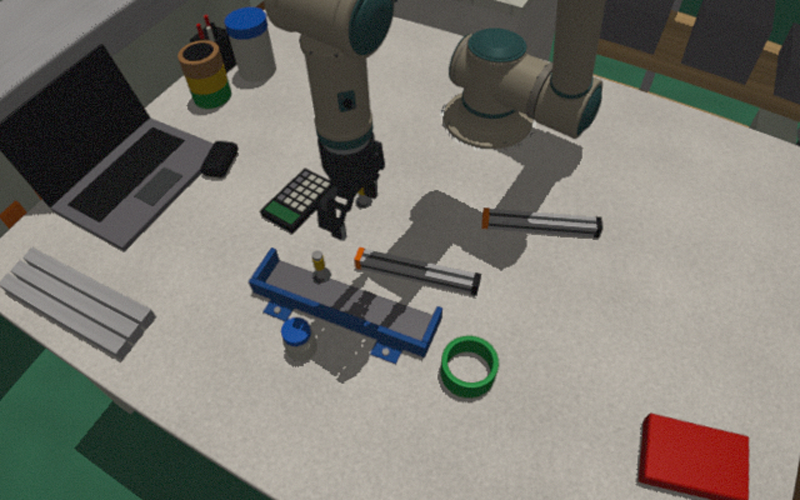

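View pics/side0.png

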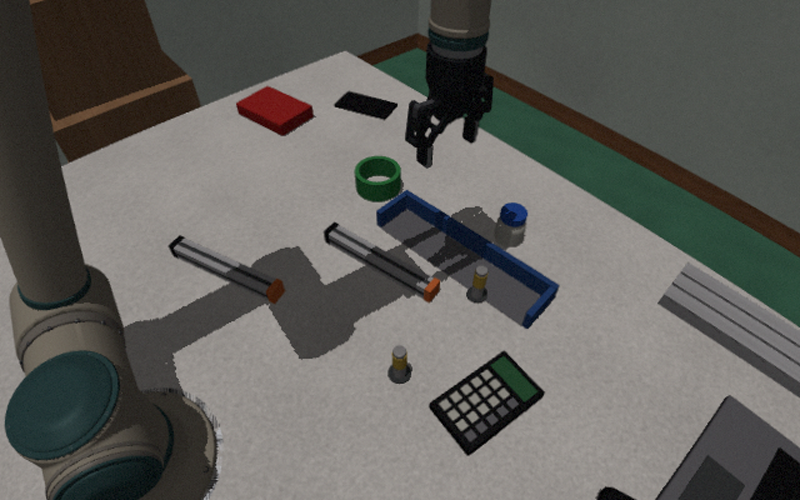

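The side view (800x500) shows two look-alike bars, A at (175,245)-(275,292) and B at (330,232)-(432,292), and two posts, P1 at (478,297) and P2 at (400,376). B should be the one meant because it looks farther right. P1 stands on the bay mouth and looks farthest from the base. I'll confirm both in a crop.

Run:
```python
from h import *
for n,u in(("A or",(275,292)),("A bl",(178,245)),("B or",(432,290)),("B bl",(332,232)),("P1",(478,297)),("P2",(400,376))):
    print(n,at("side",np.array(u)/1.25,0.015))
snap("side","c1.png",(250,145,460,295),3.8)
snap("scene","c2.png",(190,180,410,325),3.6)
```

```text
A or [0.3017 0.121  0.015 ]
A bl [0.218  0.3393 0.015 ]
B or [ 0.509  -0.0531  0.015 ]
B bl [0.4601 0.1727 0.015 ]
P1 [ 0.5579 -0.1157  0.015 ]
P2 [ 0.3611 -0.1386  0.015 ]
```

View pics/c1.png

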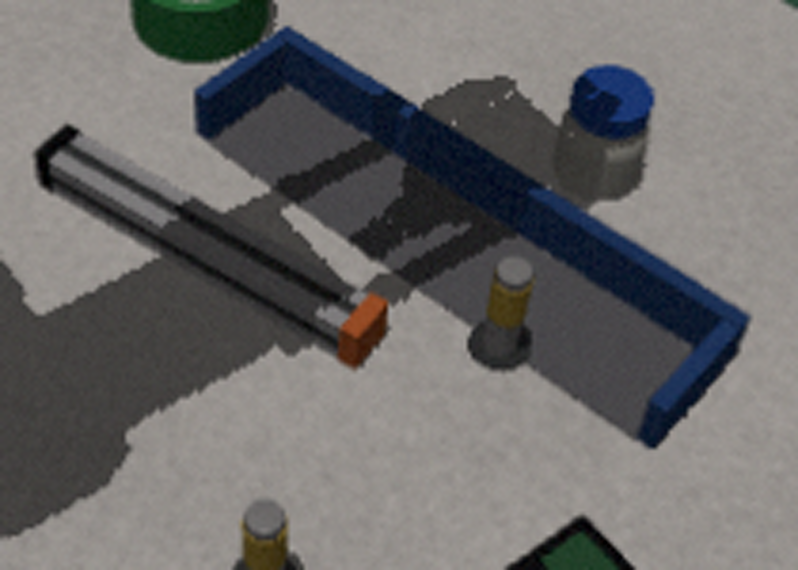

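View pics/c2.png

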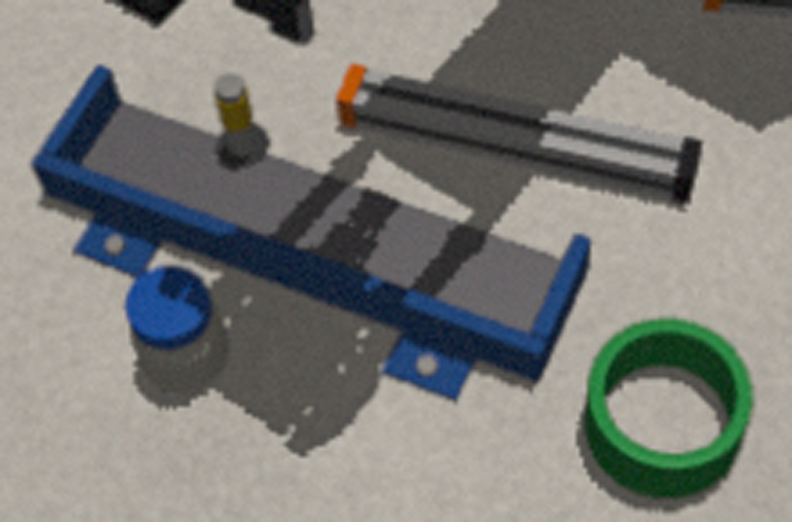

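Bar B (y -0.05 to 0.17) lies farther right than A (y 0.12 to 0.34), so B is the bar. P1 is 0.57 m from the base and P2 is 0.39 m, so P1 at crop 1 (500,345) is the post. The crops show the bay right corner at (747,318) and left corner at (288,28), and the bar from (45,155) to (365,330).

Run:
```python
from h import *
S=lambda u,z:at("side",(250+u[0]/3.8,145+u[1]/3.8),z)
C=lambda u,z:at("scene",(190+u[0]/3.6,180+u[1]/3.6),z)
print("bay R back outer top",S((747,318),.04),C((37,160),.04))
print("bay L back outer top",S((288,28),.04),C((540,352),.04))
print("bay R front top outer",S((650,403),.04),C((102,66),.04))
print("bay R front bottom outer",S((653,447),0))
print("bay L front top outer",S((197,92),.04),C((589,238),.04))
print("bay L front bottom ",S((200,137),0))
print("post top",S((515,270),.07),C((231,86),.07)," foot",S((499,347),0.0),C((240,143),0))
print("bar or robot top",S((343,325),.03),C((352,66),.03))
print("bar or far top",S((387,298),.03),C((340,97),.03))
print("bar or far bot",C((347,126),0),"or robot bot",S((352,367),0))
print("bar bl robot top",S((38,152),.03),C((700,140),.03),"bot",S((45,188),0))
print("bar bl far top",S((70,126),.03),C((680,172),.03),"bot",C((686,206),0))
print("jar top",S((612,88),.07),C((170,300),.07)); print("tape",C((670,390),.048))
print("calc",at("side",np.array((487,400))/1.25,.02),at("scene",np.array((297,198))/1.25,.02))
```

```text
bay R back outer top [ 0.6615 -0.2002  0.04  ] [ 0.6612 -0.1949  0.04  ]
bay L back outer top [0.6292 0.1464 0.04  ] [0.63   0.1522 0.04  ]
bay R front top outer [ 0.5761 -0.2001  0.04  ] [ 0.5799 -0.2018  0.04  ]
bay R front bottom outer [ 0.5821 -0.208   0.    ]
bay L front top outer [0.5455 0.1386 0.04  ] [0.5469 0.1435 0.04  ]
bay L front bottom  [0.5456 0.1379 0.    ]
post top [ 0.5681 -0.1054  0.07  ] [ 0.5693 -0.1     0.07  ]  foot [ 0.5681 -0.1056  0.    ] [ 0.5684 -0.1048  0.    ]
bar or robot top [ 0.4948 -0.0505  0.03  ] [ 0.4959 -0.0575  0.03  ]
bar or far top [ 0.5265 -0.053   0.03  ] [ 0.5215 -0.0515  0.03  ]
bar or far bot [ 0.5228 -0.0481  0.    ] or robot bot [ 0.4947 -0.06    0.    ]
bar bl robot top [0.4441 0.1702 0.03  ] [0.4422 0.1728 0.03  ] bot [0.4433 0.1674 0.    ]
bar bl far top [0.4723 0.1755 0.03  ] [0.4707 0.1714 0.03  ] bot [0.4741 0.1801 0.    ]
jar top [ 0.7185 -0.048   0.07  ] [ 0.7152 -0.047   0.07  ]
tape [0.6204 0.231  0.048 ]
calc [ 0.429  -0.2526  0.02  ] [ 0.4394 -0.2465  0.02  ]
```

B and P1 are confirmed. In the world frame the bay origin is about (0.5605,-0.032) with yaw +5.2°, and the post is at (0.5685,-0.104). The bar centre is (0.484,0.060) at 12.8°. I'll put the open fingers behind the bar's near face, with the finger line parallel to the bar.

```bash
python3 -m inch '[{"claw":1,"travel":[-0.25,0.06,0],"turn":-0.045},{"claw":1,"travel":[-0.5,0.12,0],"turn":-0.09},{"claw":1,"travel":[-0.66,0.15,0],"turn":-0.14},{"claw":1,"travel":[-0.66,0.15,0],"turn":-0.18},{"claw":1,"travel":[-0.66,0.15,0],"turn":-0.22}]'
python3 -m inch '[{"claw":1,"travel":[0,0,-0.1],"turn":-0.04},{"claw":1,"travel":[0,0,-0.25],"turn":-0.08},{"claw":1,"travel":[0,0,-0.4],"turn":-0.12},{"claw":1,"travel":[0,0,-0.5],"turn":-0.16},{"claw":1,"travel":[0,0,-0.6],"turn":-0.209}]'
python3 -m inch '[{"claw":1,"travel":[0,0,-0.2],"turn":0},{"claw":1,"travel":[0,0,-0.3],"turn":0},{"claw":1,"travel":[0,0,-0.4],"turn":0},{"claw":1,"travel":[0,0,-0.5],"turn":0},{"claw":1,"travel":[0,0,-0.5],"turn":0}]'
python3 - <<'E'
from h import *
print(get_state())
snap("side","d1.png",(200,100,420,265),3.6)
E
```

```text
clock: 0.7
position: [0.4416, 0.0303, 0.2506]
ee_rot: [0.0, 0.906, 0.424, 0.0]
contact_force: [0.5, 0.4, 0.3]
width: 0.0857
gripper_force: 0.0
clock: 1.2
position: [0.4426, 0.03, 0.1292]
ee_rot: [-0.0, 0.994, 0.11, -0.0]
contact_force: [-0.4, 0.8, 0.2]
width: 0.0853
gripper_force: 0.0
clock: 1.7
position: [0.441, 0.0301, 0.0284]
ee_rot: [-0.001, 0.994, 0.113, -0.003]
contact_force: [-0.4, -0.2, 0.3]
width: 0.0858
gripper_force: 0.0
{'clock': 1.7, 'qpos': array([-8.93701672e-02,  3.36221883e-01,  2.08958763e+00, -1.19741967e-04,
        7.21388562e-01,  1.25460760e+00]), 'qd': array([ 0.00336713, -0.03962345, -0.03693309,  0.00102367,  0.03984432,
        0.00101532]), 'effort': array([-1.14502490e-01, -3.39940846e+01, -1.45394611e+01,  1.32361356e-04,
       -3.50284874e-01,  4.48639628e-05]), 'position': array([0.44101791, 0.03013153, 0.02835874]), 'ee_rot': array([-5.25837631e-04,  9.93567053e-01,  1.13210665e-01, -2.75321853e-03]), 'contact_force': array([-0.37463638, -0.18305325,  0.28624192]), 'moment': array([-0.00274017,  0.02633844, -0.02479469]), 'gripper_force': 0.0, 'width': 0.08577640765427166}
```

View pics/d1.png

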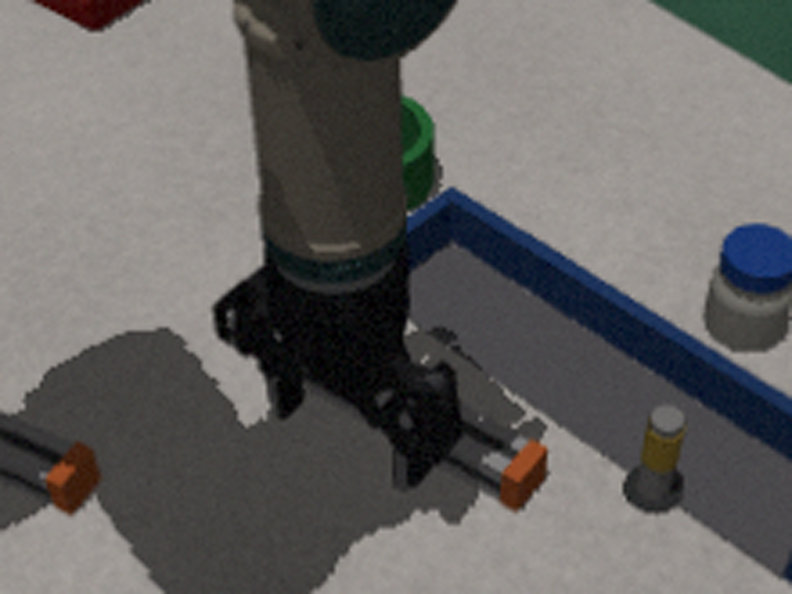

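The crop shows the open fingers behind the bar's near face, with the tips at (407,488) and (285,418) and the orange cap at (520,475), untouched. Next I'll check the tip height.

Run:
```python
from h import *
c=np.array([.442,.030]);d=np.array([.222,-.975])
for z in(0,.01,.02,.03):
  print(z,[((pix("side",[*(c+s*d),z])-[200,100])*3.6).round() for s in(.05,-.05)])
```

```text
0 [array([416., 505.]), array([288., 428.])]
0.01 [array([416., 495.]), array([287., 418.])]
0.02 [array([416., 485.]), array([286., 408.])]
0.03 [array([416., 474.]), array([284., 397.])]
```

```bash
python3 -m inch '[{"claw":1,"travel":[0.03,0,-0.03],"turn":0},{"claw":1,"travel":[0.06,0,-0.03],"turn":0},{"claw":1,"travel":[0.09,0,-0.03],"turn":0},{"claw":1,"travel":[0.11,0,-0.03],"turn":0.005},{"claw":1,"travel":[0.13,0,-0.03],"turn":0.01}]'
python3 -m inch '[{"claw":1,"travel":[0.025,0,0],"turn":0.008},{"claw":1,"travel":[0.05,0,0],"turn":0.016},{"claw":1,"travel":[0.075,0,0],"turn":0.024},{"claw":1,"travel":[0.1,0,0],"turn":0.032},{"claw":1,"travel":[0.12,0,0],"turn":0.04}]'
python3 -m inch '[{"claw":1,"travel":[0.025,0,0],"turn":0.005},{"claw":1,"travel":[0.05,0,0],"turn":0.01},{"claw":1,"travel":[0.075,0,0],"turn":0.015},{"claw":1,"travel":[0.1,0,0],"turn":0.019},{"claw":1,"travel":[0.11,0,0],"turn":0.019}]'
python3 -m inch '[{"claw":1,"travel":[-0.05,-0.02,0],"turn":0},{"claw":1,"travel":[-0.15,-0.05,0.1],"turn":0},{"claw":1,"travel":[-0.2,0,0.3],"turn":0},{"claw":-1,"travel":[-0.3,0.2,0.5],"turn":0},{"claw":-1,"travel":[-0.4,0.4,0.6],"turn":0}]'
python3 -m inch '[{"claw":-1,"travel":[-0.1,0.2,0],"turn":0},{"claw":-1,"travel":[-0.2,0.4,0],"turn":0},{"claw":-1,"travel":[-0.3,0.6,0],"turn":0},{"claw":-1,"travel":[-0.3,0.6,0],"turn":0}]'
python3 - <<'E'
from h import *
snap("side","d2.png",(230,120,450,285),3.6)
snap("scene","d2s.png",(190,150,410,315),3.6)
E
```

```text
clock: 2.25
position: [0.4684, 0.0299, 0.0246]
ee_rot: [-0.0, 0.992, 0.13, -0.001]
contact_force: [-3.6, -0.1, 3.2]
width: 0.0855
gripper_force: 1.7
clock: 2.75
position: [0.4939, 0.03, 0.0243]
ee_rot: [0.0, 0.981, 0.192, 0.0]
contact_force: [-1.6, -0.0, 0.2]
width: 0.0854
gripper_force: 0.9
clock: 3.25
position: [0.5162, 0.03, 0.0243]
ee_rot: [0.0, 0.975, 0.22, 0.001]
contact_force: [-2.0, -0.7, 0.6]
width: 0.0852
gripper_force: 0.8
clock: 3.75
position: [0.4397, 0.103, 0.1428]
ee_rot: [0.001, 0.976, 0.218, 0.003]
contact_force: [1.0, 0.7, 0.4]
width: 0.0591
gripper_force: 0.0
clock: 4.15
position: [0.3756, 0.2266, 0.1407]
ee_rot: [-0.001, 0.975, 0.223, 0.0]
contact_force: [0.9, -0.1, 0.6]
width: 0.0003
gripper_force: 0.0
```

View pics/d2.png

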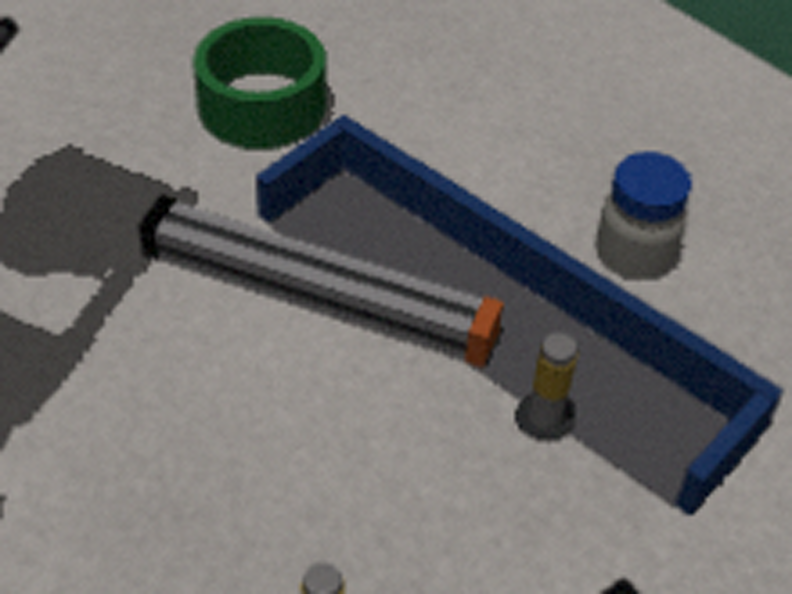

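The bar is angled with the orange end at (485,330), just inside the mouth and left of the post at (547,415). The black end is at (155,225).

```bash
cat >> h.py <<'E'
O=np.array([.5605,-.032]);t=np.radians(5.2);BX=np.array([np.cos(t),np.sin(t)]);BY=np.array([-BX[1],BX[0]])
def bay(P): r=np.array(P)[:2]-O; return (r@BX).round(4),(r@BY).round(4)
E
python3 - <<'E'
from h import *
S=lambda u,z:at("side",(230+u[0]/3.6,120+u[1]/3.6),z)
for n,u,z in(("or far top",(503,299),.03),("or rob bot",(487,366),0),("or rob top",(490,329),.03),("bl rob top",(141,227),.03),("bl rob bot",(148,259),0),("bl far top",(164,197),.03)):
  P=S(u,z);print(n,P,bay(P))
E
```

```text
or far top [ 0.5975 -0.0378  0.03  ] (np.float64(0.0363), np.float64(-0.0091))
or rob bot [ 0.5708 -0.0538  0.    ] (np.float64(0.0083), np.float64(-0.0226))
or rob top [ 0.5738 -0.0495  0.03  ] (np.float64(0.0117), np.float64(-0.0186))
bl rob top [0.4641 0.1611 0.03  ] (np.float64(-0.0785), np.float64(0.201))
bl rob bot [0.465  0.1594 0.    ] (np.float64(-0.0778), np.float64(0.1993))
bl far top [0.4921 0.1737 0.03  ] (np.float64(-0.0495), np.float64(0.2111))
```

View pics/d2s.png

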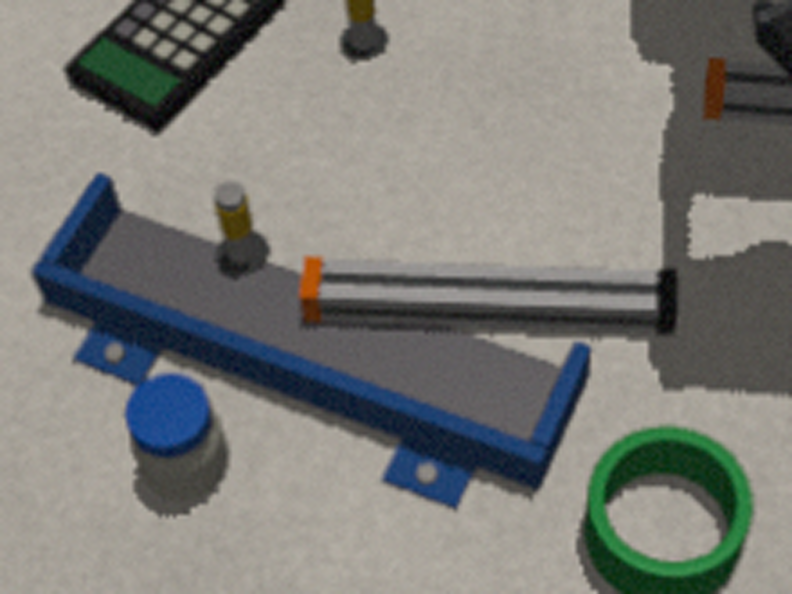

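The axial line clears the post: bar axis at bay x 45 mm there, φ≈21°. Next I'll shut the fingers and push the black end face along the bar axis.

```bash
python3 -m inch '[{"claw":-1,"travel":[0,0,0],"turn":0.047},{"claw":-1,"travel":[0,0,0],"turn":0.094},{"claw":-1,"travel":[0,0,0],"turn":0.141},{"claw":-1,"travel":[0,0,0],"turn":0.188},{"claw":-1,"travel":[0,0,0],"turn":0.235}]' | tail -1
python3 -m inch '[{"claw":-1,"travel":[0.1,0,0],"turn":0.047},{"claw":-1,"travel":[0.2,-0.05,0],"turn":0.094},{"claw":-1,"travel":[0.3,-0.1,0],"turn":0.141},{"claw":-1,"travel":[0.4,-0.15,0],"turn":0.188},{"claw":-1,"travel":[0.435,-0.155,0],"turn":0.235}]' | tail -1
python3 -m inch '[{"claw":-1,"travel":[0,0,-0.15],"turn":0.038},{"claw":-1,"travel":[0,0,-0.3],"turn":0.038},{"claw":-1,"travel":[0,0,-0.45],"turn":0.038},{"claw":-1,"travel":[0,0,-0.575],"turn":0.038},{"claw":-1,"travel":[0,0,-0.575],"turn":0.038}]'
python3 -m inch '[{"claw":-1,"travel":[0.013,-0.027,0],"turn":0},{"claw":-1,"travel":[0.027,-0.054,0],"turn":0},{"claw":-1,"travel":[0.04,-0.08,0],"turn":0},{"claw":-1,"travel":[0.054,-0.107,0],"turn":0},{"claw":-1,"travel":[0.067,-0.134,0],"turn":0}]'
python3 -m inch '[{"claw":-1,"travel":[0.018,-0.036,0],"turn":0},{"claw":-1,"travel":[0.036,-0.072,0],"turn":0},{"claw":-1,"travel":[0.054,-0.107,0],"turn":0},{"claw":-1,"travel":[0.072,-0.143,0],"turn":0},{"claw":-1,"travel":[0.09,-0.179,0],"turn":0}]'
python3 -m inch '[{"claw":-1,"travel":[0.018,-0.036,0],"turn":0},{"claw":-1,"travel":[0.036,-0.072,0],"turn":0},{"claw":-1,"travel":[0.054,-0.107,0],"turn":0},{"claw":-1,"travel":[0.072,-0.143,0],"turn":0},{"claw":-1,"travel":[0.09,-0.179,0],"turn":0}]'
python3 - <<'E'
from h import *
snap("side","d3.png",(230,120,450,285),3.6)
E
```

```text
gripper_force: 0.0
gripper_force: 0.0
clock: 5.75
position: [0.4637, 0.1896, 0.0226]
ee_rot: [-0.002, 0.525, 0.851, -0.003]
contact_force: [-0.9, 0.7, 1.1]
width: 0.0001
gripper_force: 0.0
clock: 6.25
position: [0.4794, 0.1654, 0.0264]
ee_rot: [0.0, 0.524, 0.852, 0.001]
contact_force: [-1.8, 3.3, 3.1]
width: -0.0004
gripper_force: 2.0
clock: 6.75
position: [0.497, 0.1289, 0.0253]
ee_rot: [-0.0, 0.524, 0.852, -0.0]
contact_force: [-1.6, 3.0, 3.5]
width: -0.0002
gripper_force: 1.9
clock: 7.25
position: [0.5151, 0.0931, 0.0253]
ee_rot: [-0.0, 0.523, 0.852, -0.0]
contact_force: [-2.0, 3.0, 1.9]
width: 0.0003
gripper_force: 1.8
```

View pics/d3.png

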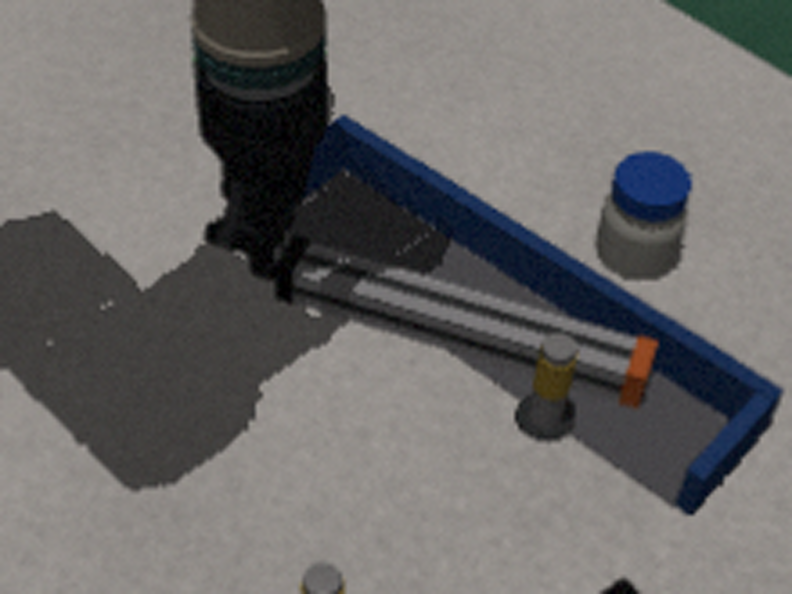

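The push worked: the orange end at (640,370) is behind the post, and the black end at (290,270) is still outside the mouth. By tool position, the orange end is at about bay (0.058,-0.105) and the black end at (-0.03,0.118). Next I'll back off, open the fingers with their line parallel to the fence, and get behind the bar left of the post.

```bash
python3 -m inch '[{"claw":-1,"travel":[-0.065,0.135,0],"turn":0},{"claw":-1,"travel":[-0.065,0.135,0.15],"turn":0.04},{"claw":-1,"travel":[-0.065,0.135,0.3],"turn":0.08},{"claw":-1,"travel":[-0.065,0.135,0.475],"turn":0.12},{"claw":-1,"travel":[-0.065,0.135,0.475],"turn":0.16}]'
python3 -m inch '[{"claw":1,"travel":[-0.02,-0.15,0],"turn":0.04},{"claw":1,"travel":[-0.04,-0.3,0],"turn":0.08},{"claw":1,"travel":[-0.06,-0.45,0],"turn":0.12},{"claw":1,"travel":[-0.09,-0.6,0],"turn":0.16},{"claw":1,"travel":[-0.095,-0.62,0],"turn":0.2}]'
python3 -m inch '[{"claw":1,"travel":[0,0,0],"turn":0.021},{"claw":1,"travel":[0,0,0],"turn":0.021}]'
python3 - <<'E'
from h import *
s=get_state();q=s["ee_rot"];print(s["position"],bay(s["position"]))
from scipy.spatial.transform import Rotation as R
y=R.from_quat(q[[1,2,3,0]]).apply([0,1,0]);print(np.degrees(np.arctan2(y[1],y[0])))
E
```

```text
clock: 7.8
position: [0.5058, 0.1202, 0.1248]
ee_rot: [0.005, 0.292, 0.956, 0.001]
contact_force: [1.3, 0.7, 1.3]
width: -0.0002
gripper_force: 0.0
clock: 8.3
position: [0.4827, -0.0069, 0.1203]
ee_rot: [0.0, -0.016, 1.0, -0.001]
contact_force: [0.2, -0.0, 0.6]
width: 0.0722
gripper_force: 0.0
clock: 8.5
position: [0.4831, -0.0046, 0.1203]
ee_rot: [0.0, -0.047, 0.999, -0.001]
contact_force: [0.1, -0.3, -0.3]
width: 0.0853
gripper_force: 0.0
[ 0.48312325 -0.00457515  0.12030002] (np.float64(-0.0746), np.float64(0.0343))
95.39588355090719
```

```bash
python3 -m inch '[{"claw":1,"travel":[0,0,-0.2],"turn":0},{"claw":1,"travel":[0,0,-0.35],"turn":0},{"claw":1,"travel":[0,0,-0.48],"turn":0},{"claw":1,"travel":[0,0,-0.48],"turn":0}]'
python3 -m inch '[{"claw":1,"travel":[0.035,0.003,0],"turn":0},{"claw":1,"travel":[0.07,0.006,0],"turn":0},{"claw":1,"travel":[0.105,0.01,0],"turn":0},{"claw":1,"travel":[0.14,0.013,0],"turn":0},{"claw":1,"travel":[0.175,0.016,0],"turn":0}]'
python3 -m inch '[{"claw":1,"travel":[0.035,0.003,0],"turn":0},{"claw":1,"travel":[0.07,0.006,0],"turn":0},{"claw":1,"travel":[0.105,0.01,0],"turn":0},{"claw":1,"travel":[0.14,0.013,0],"turn":0},{"claw":1,"travel":[0.175,0.016,0],"turn":0}]'
python3 -m inch '[{"claw":1,"travel":[0.025,0.002,0],"turn":0},{"claw":1,"travel":[0.05,0.005,0],"turn":0},{"claw":1,"travel":[0.075,0.007,0],"turn":0},{"claw":1,"travel":[0.1,0.009,0],"turn":0},{"claw":1,"travel":[0.12,0.011,0],"turn":0}]'
python3 - <<'E'
from h import *
s=get_state();print(bay(s["position"]));snap("scene","d4.png",(190,150,410,315),3.6)
E
```

```text
clock: 8.9
position: [0.4804, -0.0031, 0.0216]
ee_rot: [-0.003, -0.047, 0.999, 0.0]
contact_force: [-0.4, 0.6, 0.8]
width: 0.0854
gripper_force: 0.0
clock: 9.4
position: [0.5186, 0.0, 0.0251]
ee_rot: [0.0, -0.048, 0.999, -0.0]
contact_force: [-2.0, 0.2, 1.6]
width: 0.0851
gripper_force: 0.8
clock: 9.9
position: [0.5534, 0.0033, 0.0243]
ee_rot: [-0.0, -0.047, 0.999, 0.0]
contact_force: [-1.4, 1.2, 0.0]
width: 0.0855
gripper_force: 0.5
clock: 10.4
position: [0.5775, 0.0053, 0.0244]
ee_rot: [0.0, -0.048, 0.999, -0.0]
contact_force: [-1.1, 0.5, -1.4]
width: 0.0852
gripper_force: 0.4
(np.float64(0.0203), np.float64(0.0356))
```

View pics/d4.png

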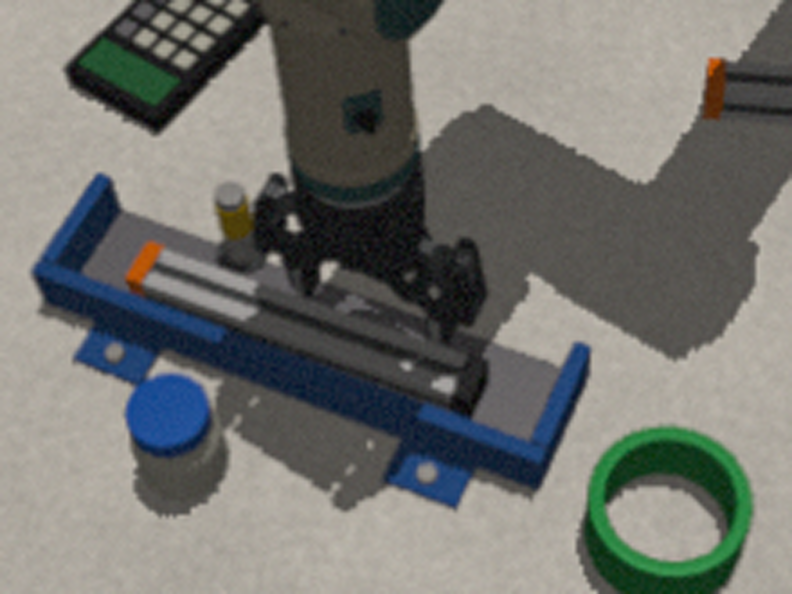

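The whole bar is inside the bay and nearly parallel, from the orange end at (145,268) to the black end at (470,385), but a little short of the fence. I'll push on in small steps until the force rises.

```bash
python3 -m inch '[{"claw":1,"travel":[0.012,0.001,0],"turn":0},{"claw":1,"travel":[0.024,0.002,0],"turn":0},{"claw":1,"travel":[0.036,0.003,0],"turn":0},{"claw":1,"travel":[0.045,0.004,0],"turn":0},{"claw":1,"travel":[0.05,0.005,0],"turn":0}]'
python3 -m inch '[{"claw":1,"travel":[0.007,0.001,0],"turn":0},{"claw":1,"travel":[0.01,0.001,0],"turn":0},{"claw":1,"travel":[0.01,0.001,0],"turn":0}]'
```

```text
clock: 10.95
position: [0.587, 0.0063, 0.0244]
ee_rot: [0.0, -0.047, 0.999, 0.0]
contact_force: [-2.6, -0.6, 1.8]
width: 0.0856
gripper_force: 1.5
clock: 11.25
position: [0.589, 0.0066, 0.0244]
ee_rot: [0.0, -0.047, 0.999, 0.0]
contact_force: [-3.2, 0.1, 1.7]
width: 0.0851
gripper_force: 1.4
```

```bash
python3 -m inch '[{"claw":1,"travel":[0.005,0,0],"turn":0},{"claw":1,"travel":[0.01,0.001,0],"turn":0},{"claw":1,"travel":[0.01,0.001,0],"turn":0}]' | grep -E "posi|contact"
python3 -m inch '[{"claw":1,"travel":[0.005,0,0],"turn":0},{"claw":1,"travel":[0.01,0.001,0],"turn":0},{"claw":1,"travel":[0.01,0.001,0],"turn":0}]'| grep -E "posi|contact"
```

```text
position: [0.5912, 0.0068, 0.0244]
contact_force: [-2.0, 0.6, 1.8]
position: [0.5923, 0.0069, 0.0244]
contact_force: [-4.7, -1.9, 3.7]
```

```bash
python3 -m inch '[{"claw":1,"travel":[0.005,0,0],"turn":0},{"claw":1,"travel":[0.01,0.001,0],"turn":0},{"claw":1,"travel":[0.01,0.001,0],"turn":0}]' | grep -E "posi|contact"
python3 -m inch '[{"claw":1,"travel":[0.005,0,0],"turn":0},{"claw":1,"travel":[0.01,0.001,0],"turn":0},{"claw":1,"travel":[0.01,0.001,0],"turn":0}]'| grep -E "posi|contact"
```

```text
position: [0.5924, 0.0069, 0.0243]
contact_force: [-7.8, -2.8, 6.5]
position: [0.5924, 0.0069, 0.0242]
contact_force: [-11.7, -3.2, 8.8]
```

The force rises with no further motion, so the bar is seated on the fence. I'll back off straight, lift clear and check.

```bash
python3 -m inch '[{"claw":1,"travel":[-0.05,-0.005,0],"turn":0},{"claw":1,"travel":[-0.2,-0.018,0],"turn":0},{"claw":1,"travel":[-0.4,-0.036,0],"turn":0},{"claw":1,"travel":[-0.5,-0.045,0.1],"turn":0},{"claw":1,"travel":[-0.6,0.05,0.3],"turn":0}]' >/dev/null
python3 -m inch '[{"claw":1,"travel":[-0.1,0.1,0.2],"turn":0},{"claw":1,"travel":[-0.2,0.2,0.4],"turn":0},{"claw":1,"travel":[-0.3,0.4,0.5],"turn":0},{"claw":1,"travel":[-0.3,0.5,0.6],"turn":0},{"claw":1,"travel":[-0.3,0.5,0.6],"turn":0}]'
python3 - <<'E'
from h import *
a=imaging.get_image("scene")[165:295,195:365,::-1];b=imaging.get_image("side")[140:270,290:460,::-1]
r=lambda i:cv2.resize(i,None,fx=4,fy=4,interpolation=cv2.INTER_CUBIC)
cv2.imwrite("pics/e_s.png",r(a));cv2.imwrite("pics/e_d.png",r(b))
E
```

```text
clock: 13.45
position: [0.4197, 0.1199, 0.2077]
ee_rot: [0.006, -0.049, 0.999, 0.001]
contact_force: [0.9, 0.2, 0.3]
width: 0.0854
gripper_force: 0.0
```

View pics/e_d.png

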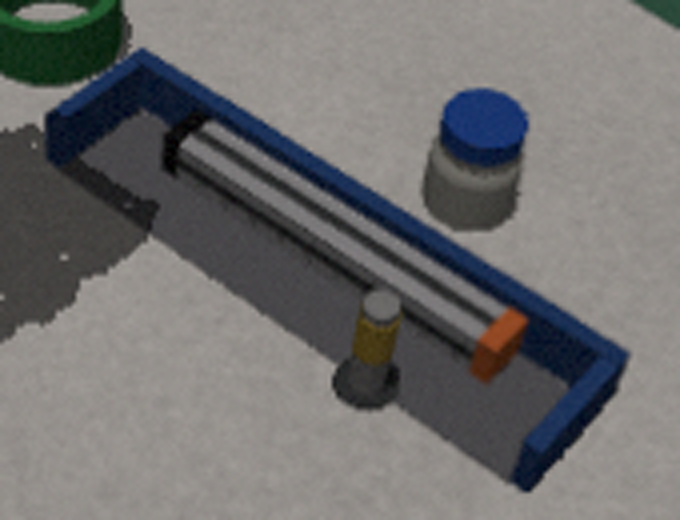

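The bar lies along the back fence, with the black end at (185,140), the orange end at (497,345) behind the post at (367,385), and the bystanders in place. A quick numeric check first.

Run:
```python
from h import *
S=lambda u,z:at("side",(290+u[0]/4,140+u[1]/4),z)
for n,u,z in(("or rob bot",(484,381),0),("or rob top",(492,345),.03),("bl rob bot",(172,174),0),("fence top outer R",(627,354),.04),("fence top outer L",(142,50),.04)):
  print(n,bay(S(u,z)))
```

```text
or rob bot (np.float64(0.0484), np.float64(-0.1198))
or rob top (np.float64(0.0491), np.float64(-0.1178))
bl rob bot (np.float64(0.0463), np.float64(0.1106))
fence top outer R (np.float64(0.086), np.float64(-0.1766))
fence top outer L (np.float64(0.0837), np.float64(0.1716))
```

Both near edges are at about bay x 46–49 mm (45 mm is flush), so the bar is snug and parallel. I'm handing in.

```bash
python3 -c "
from rig import ticket
print(ticket.sign_off())"
```

```text
the job is handed in; nothing more can be done
None
```

The bar is in the blue bay, lying along the back fence with its orange end behind the post, and I handed the job in at about 13.5 s with the arm clear; sign-off returned no verdict.

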